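# Move the paint pots to the new rack in the same order

## Task

Move the four sample pots, one at a time, from the wooden rack to the empty aluminium rack, one to a bay, in the same order counted from each rack's black end: the pot that stood next to the black block of the wooden rack goes next to the black block of the aluminium one, and so on down the row. Set each pot down gently, not dropped, so that it stands upright on its bay's floor; do not tip any over.

Things in the scene. Friction and masses are not known exactly. Their poses are not given: they have to be found in the camera images.
- old_rack: Brown wooden rack, fixed: four bays in a row, 66 x 249 mm, black block (66 x 26 x 22 high) on its +y end, 22 mm ledge, 10 high, along its -x side. Origin: centre of the row, on the bench. Bay centres x = 0, y = 91.5 (next to the black block), 30.5, -30.5, -91.5 mm. Bays 56 x 56 mm inside, floor 5 mm up, 5 mm walls with tops 17 mm up. Any yaw, either side of the bench.
- new_rack: Empty aluminium rack, fixed: four bays in a row, 66 x 249 mm, black block (66 x 26 x 22 high) on its +y end, no ledge. Origin: centre of the row, on the bench. Bay centres x = 0, y = 91.5 (next to the black block), 30.5, -30.5, -91.5 mm. Bays 56 x 56 mm inside, floor 5 mm up, 5 mm walls with tops 17 mm up. Any yaw, on the other side of the bench.
- pot_red: Loose round sample pot, white plastic with red band and red screw cap, upright in one bay of the old rack, up to 4 mm off the bay's centre. Straight body 38 mm diameter to 52 mm height, cap 36 mm diameter, 74 mm high in all, 70 to 140 g. Origin: centre of its underside; z up along its axis. Its yaw means nothing.
- pot_blue: Loose round sample pot, white plastic with blue band and blue screw cap, upright in one bay of the old rack, up to 4 mm off the bay's centre. Straight body 38 mm diameter to 52 mm height, cap 36 mm diameter, 74 mm high in all, 70 to 140 g. Origin: centre of its underside; z up along its axis. Its yaw means nothing.
- pot_yellow: Loose round sample pot, white plastic with yellow band and yellow screw cap, upright in one bay of the old rack, up to 4 mm off the bay's centre. Straight body 38 mm diameter to 52 mm height, cap 36 mm diameter, 74 mm high in all, 70 to 140 g. Origin: centre of its underside; z up along its axis. Its yaw means nothing.
- pot_green: Loose round sample pot, white plastic with green band and green screw cap, upright in one bay of the old rack, up to 4 mm off the bay's centre. Straight body 38 mm diameter to 52 mm height, cap 36 mm diameter, 74 mm high in all, 70 to 140 g. Origin: centre of its underside; z up along its axis. Its yaw means nothing.
- tab_red: Fixed red colour tab, 14 x 36 x 4 mm, on the ledge of the old rack, in front of the bay in which the red pot stands at the start (44 mm from the bay's centre, towards the rack's -x). It stays there and so keeps the record of the old order. Origin: centre of its underside, axes parallel to the old rack's.
- tab_blue: Fixed blue colour tab, 14 x 36 x 4 mm, on the ledge of the old rack, in front of the bay in which the blue pot stands at the start (44 mm from the bay's centre, towards the rack's -x). It stays there and so keeps the record of the old order. Origin: centre of its underside, axes parallel to the old rack's.
- tab_yellow: Fixed yellow colour tab, 14 x 36 x 4 mm, on the ledge of the old rack, in front of the bay in which the yellow pot stands at the start (44 mm from the bay's centre, towards the rack's -x). It stays there and so keeps the record of the old order. Origin: centre of its underside, axes parallel to the old rack's.
- tab_green: Fixed green colour tab, 14 x 36 x 4 mm, on the ledge of the old rack, in front of the bay in which the green pot stands at the start (44 mm from the bay's centre, towards the rack's -x). It stays there and so keeps the record of the old order. Origin: centre of its underside, axes parallel to the old rack's.
There are look-alikes about, which are no part of the job. There is more than one size of the pot_red; the job needs the smallest.

How it is judged:
By the outcome, as a careful person would: the job done as asked, in the order asked, and still so for the second after the job is handed in, with the robot touching nothing.
It also fails if it takes over 112 s, if anything falls off the work surface, if the arm or the gripper's body presses on something with over 40 N, if the wrist force passes 120 N, or if a joint passes its speed limit or range.

## Robot

A 6-joint arm with a two-finger parallel gripper is mounted at the origin on the work surface. World frame = base frame: x ahead of the robot, y to its left, z up, the work surface at z = 0. Lengths are in mm, angles in rad, forces in N, time in s.
With the tool pointing down it reaches from about 350 to 775 mm from the base axis. Payload 7.3 kg.
Tool frame: the origin (TCP) lies at the very end of the fingers, on their centre line; the grasp point (between the pads) lies 19 mm behind it (bot.grip_point_offset is the distance from the TCP to the grasp point, in mm); z points along the fingers, y is the line along which they close (so a half turn about z gives the same grasp; the last joint's range is limited). The gripper opens to 92 mm and grips with 3 to 60 N. Pads are 19 mm wide; open, the fingers measure 130 mm over their backs; the gripper's body (75 mm by 190 mm) begins 47 mm behind the grasp point.
Start: joints at [-1.316, 0.342, 1.524, -0, 1.275, -0.146], TCP at [204.855, -483.404, 226.741] pointing down, gripper open.
Joint ranges: [-2.53, 2.53], [-0.77, 2.02], [0.04, 2.7], [-1, 4.14], [0.28, 2.66], [-3.11, 3.11]. Speed limits (rad/s): [2.57, 2.57, 3.14, 3.14, 3.14, 3.14].

## Interface

Orientations are given as [roll, pitch, yaw] about the fixed x, y, z axes, in that order (R = Rz(yaw) Ry(pitch) Rx(roll)).
In Python, from plant import bot gives the robot as it stands. The module is installed in compiled form; this text tells all that it offers.
- The arm moves only by the shell command python3 -m jog 'ROWS' [OPENING]. ROWS is JSON, a list of rows, each a list of 6 numbers: the shift along the tool's x, y, z in mm, then the turn, a rotation vector about the tool's x, y, z in rad. In form: [[dx, dy, dz, rx, ry, rz], ...]. A call has 1 to 12 rows; each row shifts and turns the commanded pose from where the row before left it, along the tool's axes as they then stand; what a row does not reach is not made up. A row lasts 1/10 s, in which the tool goes at most 50 mm and 8.59 degrees, less where a joint would pass 70% of its speed; a pose out of reach is approached as far as the arm can. A call with a gripper value outside its range is refused whole. OPENING is the opening in per cent of the stroke, from 0 (shut) to 100 (fully open), set as the call begins (- or left out, the last holds). The fingers move at their own pace and stop on an object; the grip force is fixed at half the most. Time passes only in rows, so rows that do not move let the fingers close. It gives the time, the measured TCP pose, the force, the opening and the grip force at its end, in the units of the state.
- bot.get_obs(): the state, without advancing time (a new reading comes with each control period).
- bot.capture(name): name is "scene" or "top" or "wrist"; returns the picture (384x512x3 uint8, red, green, blue); there is no depth.
- bot.camera_model(name): a dict with "fx", "fy", "cx", "cy" (pixels), "position" and "orientation" of the camera in the world; the wrist camera has in their place "T_tool_cam" (4x4, takes a point from camera to tool coordinates, whose origin is the TCP and whose axes are the flange's). Camera axes: x right, y down, z forward; pixel columns grow to the right and rows downward; lengths in mm; the calibration is good to about 2 mm. The wrist camera is an equidistant fisheye: a pixel r from the principal point sees the ray r / f radians off the axis. A picture is of the moment at which its call begins: read the wrist's pose just before it. camera_model takes no time and is no camera call.
- bot.close_job(): hands the job in; it is judged then, once.
Trained networks look in the newest picture that a camera, given by its name, has taken for a name from the list of things; names that differ only in an ending like _2 or _b are one class to them, and where a whole thing is asked for, a point or a joint stands for the part that bears it (a point fixed in the world has none). Each returns a list of dicts, best first, with "p" (0 to 1); they miss things now and then, are a little off and sometimes report something else, mostly with a low value. They report only what shows in the picture. A call takes as long as a camera call. They do not tell look-alikes from the thing itself.
- bot.outline_of(target, camera): "mask" (384x512 bool, what is visible of it) and "pixel" ([column, row] in pixels, amid what is visible of it).
The state is a dict: "time": time; "joint_positions": joint angles; "dq": joint speeds; "tau": joint torques, N m; "tool_pos": TCP position; "tcp_rot": TCP orientation; "contact_force": force on the tool from outside, world axes, zero at the start; "moment": the same for the moment, N m; "grip_width": finger opening in mm; "finger_force": force on a finger pad.
Only numpy, scipy, OpenCV 4.12 (cv2) and the standard library are available. Lean on these libraries where they do the work, as an engineer would, in place of code of your own. Each camera call takes 0.05 s, during which the arm holds its last target. There are 200 camera calls.

## Working session

There is one attempt and no reset: what is moved stays moved. The work goes in short steps, Python scripts to look and compute and a shell command to move; the robot and the scene stay as the last step left them, time stands still between calls to the robot, and variables do not carry over. Pictures are saved under pics/ and viewed, at most 14 in all, crops included, and the job is handed in when it is done.

```bash
mkdir -p pics; python3 - <<'E'
from plant import bot
import cv2,numpy as np
o=bot.get_obs();print({k:np.round(v,3).tolist() for k,v in o.items()})
for n in("scene","top"):
    im=bot.capture(n);cv2.imwrite(f"pics/{n}0.png",im[...,::-1]);print(n,bot.camera_model(n))
print(bot.camera_model("wrist"),bot.grip_point_offset)
a=cv2.imread("pics/top0.png");cv2.imwrite("pics/top0b.png",cv2.resize(a,(800,600),interpolation=cv2.INTER_CUBIC))
E
```

```text
{'time': 0.0, 'joint_positions': [-1.316, 0.343, 1.525, -0.0, 1.275, -0.146], 'dq': [-0.001, -0.001, 0.0, 0.0, -0.001, 0.001], 'tau': [0.002, -43.123, -24.422, 0.072, 0.056, -0.0], 'tool_pos': [204.739, -482.975, 226.021], 'tcp_rot': [-3.14, -0.0, 0.401], 'contact_force': [-0.42, 0.585, -0.45], 'moment': [-0.029, -0.01, 0.005], 'finger_force': 0.0, 'grip_width': 91.666}
scene {'fx': 469.73241826859413, 'fy': 469.73241826859413, 'cx': 254.08674323759865, 'cy': 193.48772490322412, 'position': array([1472.02830901,    4.27777563,  665.09464443]), 'orientation': array([-2.13497694, -0.01414096,  1.58422587])}
top {'fx': 381.20216477673034, 'fy': 381.20216477673034, 'cx': 253.78609954790207, 'cy': 187.45747570555775, 'position': array([333.73213502, -24.06789865, 847.0349185 ]), 'orientation': array([-2.94995259,  0.00853048, -1.54992661])}
{'fx': 297.3186396354542, 'fy': 297.3186396354542, 'cx': 250.2626354352353, 'cy': 187.26488395633083, 'T_tool_cam': array([[-3.12139415e-04, -9.59898046e-01, -2.80349146e-01,
         7.60993529e+01],
       [ 9.99999718e-01, -4.91216077e-04,  5.68498344e-04,
        -1.03727007e-01],
       [-6.83412457e-04, -2.80348890e-01,  9.59897928e-01,
        -1.58835910e+02],
       [ 0.00000000e+00,  0.00000000e+00,  0.00000000e+00,
         1.00000000e+00]])} 18.8
```

View pics/top0b.png

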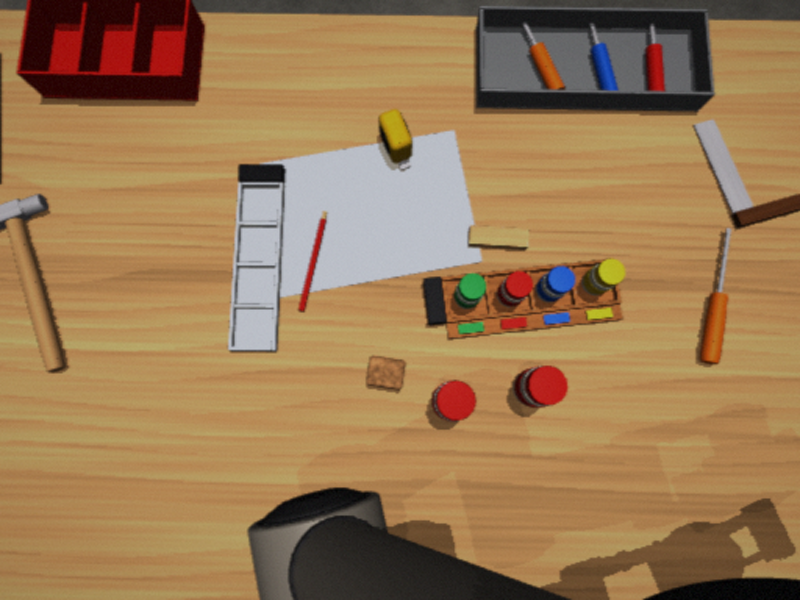

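View pics/scene0.png

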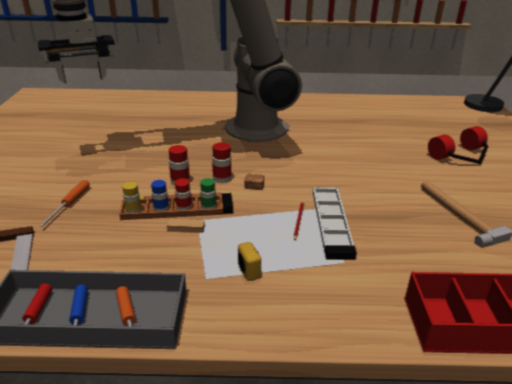

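The pots from the black end of the wooden rack are green (470,290), red (516,288), blue (557,283) and yellow (606,276), and the tabs match. There are also two larger red pots at (454,400) and (541,386) on the bench. They aren't in the rack, so the red one at (516,288) is the smallest. The aluminium rack is on the left with its black block pointing away from the robot.

```bash
cat > h.py <<'E'
from plant import bot
import cv2,numpy as np
from scipy.spatial.transform import Rotation as R
from scipy.optimize import minimize
CM={n:bot.camera_model(n) for n in("top","scene")}
def proj(P,n):
    c=CM[n];p=(np.asarray(P)-c["position"])@R.from_euler("xyz",c["orientation"]).as_matrix()
    return np.c_[p[:,0]/p[:,2]*c["fx"]+c["cx"],p[:,1]/p[:,2]*c["fy"]+c["cy"]]
def box(x0,x1,y0,y1,z0,z1):return np.array([[x,y,z] for x in(x0,x1) for y in(y0,y1) for z in(z0,z1)],float)
t=np.linspace(0,2*np.pi,24,endpoint=False)
def cyl(r,z0,z1):return np.array([[r*np.cos(a),r*np.sin(a),z] for a in t for z in(z0,z1)])
POT=[cyl(19,5,57),cyl(18,57,79)]
NEW=[box(-33,33,-124.5,124.5,0,17),box(-33,33,124.5,150.5,0,22)]
OLD=NEW+[box(-55,-33,-124.5,124.5,0,10)]
TAB=[box(-7,7,-18,18,10,14)]
def place(P,q):
    c,s=np.cos(q[2]),np.sin(q[2]);return P@np.array([[c,s,0],[-s,c,0],[0,0,1]])+[q[0],q[1],0]
def sil(parts,q,n):
    m=np.zeros((384*2,512*2),np.uint8)
    for P in parts:
        h=cv2.convexHull(np.float32(proj(place(P,q),n)))
        cv2.fillConvexPoly(m,np.int32(np.round((h+.5)*2*16)),1,shift=4)
    return cv2.resize(m*255,(512,384),interpolation=cv2.INTER_AREA)/255.
def fit(parts,masks,q0,yaw=True,ign=None):
    def cost(v):
        q=v if yaw else np.r_[v,0];e=0
        for n,m in masks.items():
            d=abs(sil(parts,q,n)-m)
            if ign is not None:d=d*(1-ign[n])
            e+=d.sum()/m.sum()
        return e
    x0=np.array(q0,float)
    st=np.vstack([x0]+[x0+np.eye(len(x0))[i]*([15,15,.1][i]) for i in range(len(x0))])
    r=minimize(cost,x0,method="Nelder-Mead",options=dict(initial_simplex=st,xatol=.02,fatol=1e-5,maxiter=300))
    return r.x,r.fun
def unproj(px,n,z):
    c=CM[n];d=R.from_euler("xyz",c["orientation"]).as_matrix()@[(px[0]-c["cx"])/c["fx"],(px[1]-c["cy"])/c["fy"],1]
    return c["position"]+d*(z-c["position"][2])/d[2]
E
python3 - <<'E'
from h import *
for n in CM: bot.capture(n)
M={}
for k in("red","blue","yellow","green"):
    for w,z in(("pot_",79),("tab_",14)):
        for n in CM:
            r=[d for d in bot.outline_of(w+k,n)]
            print(w+k,n,[(round(d["p"],2),np.round(d["pixel"]).tolist(),np.round(unproj(d["pixel"],n,z if n=="top" else z*.5)[:2]).tolist(),int(d["mask"].sum())) for d in r[:4]])
            for i,d in enumerate(r):M[f"{w}{k}|{n}|{i}"]=d["mask"]
for w in("old_rack","new_rack"):
    for n in CM:
        r=bot.outline_of(w,n);print(w,n,[(round(d["p"],2),np.round(d["pixel"]).tolist(),np.round(unproj(d["pixel"],n,10)[:2]).tolist(),int(d["mask"].sum())) for d in r[:3]])
        for i,d in enumerate(r):M[f"{w}|{n}|{i}"]=d["mask"]
np.savez("m.npz",**M)
E
```

```text
pot_red top [(0.95, [292.0, 255.0], [348.0, -94.0], 592), (0.84, [341.0, 247.0], [365.0, -191.0], 726), (0.71, [331.0, 183.0], [496.0, -173.0], 333)]
pot_red scene [(0.77, [178.0, 166.0], [349.0, -211.0], 654), (0.65, [222.0, 162.0], [323.0, -91.0], 704), (0.59, [184.0, 196.0], [499.0, -174.0], 441)]
tab_red top [(0.31, [298.0, 208.0], [451.0, -113.0], 105)]
tab_red scene [(0.16, [181.0, 208.0], [504.0, -181.0], 1499)]
pot_blue top [(0.6, [359.0, 181.0], [500.0, -230.0], 425)]
pot_blue scene [(0.91, [161.0, 194.0], [496.0, -230.0], 471)]
tab_blue top []
tab_blue scene [(0.6, [209.0, 195.0], [445.0, -116.0], 412)]
pot_yellow top [(0.86, [386.0, 175.0], [513.0, -286.0], 438)]
pot_yellow scene [(0.83, [133.0, 200.0], [524.0, -292.0], 464)]
tab_yellow top [(0.7, [166.0, 166.0], [540.0, 185.0], 3661), (0.61, [384.0, 197.0], [479.0, -300.0], 98)]
tab_yellow scene [(0.54, [205.0, 196.0], [450.0, -127.0], 415)]
pot_green top [(0.86, [300.0, 188.0], [484.0, -110.0], 370)]
pot_green scene [(0.78, [208.0, 194.0], [490.0, -116.0], 447)]
tab_green top []
tab_green scene [(0.4, [206.0, 195.0], [445.0, -124.0], 412), (0.39, [162.0, 197.0], [455.0, -238.0], 464)]
old_rack top [(0.84, [324.0, 200.0], [470.0, -170.0], 2765), (0.56, [297.0, 209.0], [449.0, -110.0], 119)]
old_rack scene [(0.67, [180.0, 213.0], [532.0, -178.0], 1460)]
new_rack top [(0.6, [168.0, 165.0], [544.0, 182.0], 3745)]
new_rack scene [(0.81, [332.0, 228.0], [580.0, 185.0], 2070), (0.38, [183.0, 193.0], [442.0, -186.0], 426), (0.36, [180.0, 208.0], [511.0, -184.0], 1421)]
```

```bash
python3 - <<'E'
from h import *
M=np.load("m.npz")
P={}
for k,i,j,g in(("green",0,0,(487,-113)),("red",2,2,(496,-173)),("blue",0,0,(500,-230)),("yellow",0,0,(515,-288))):
    out=[]
    for names in(("top",),("scene",),("top","scene")):
        ms={n:M[f"pot_{k}|{n}|{i}"].astype(float) for n in names}
        x,f=fit(POT,ms,g,False);out.append((np.round(x,1).tolist(),round(f,3)))
    P[k]=x;print(k,out)
def pots(n):
    m=np.zeros((384,512))
    for k in P:m=np.maximum(m,sil(POT,[*P[k],0],n))
    return cv2.dilate((m>0).astype(np.uint8),np.ones((3,3))).astype(float)
Q={}
for w,parts,g,ign in(("old_rack",OLD,(495,-195,.1),{n:pots(n) for n in CM}),("new_rack",NEW,(555,185,-1.6),None)):
    for names in(("top",),("scene",),("top","scene")):
        ms={n:M[f"{w}|{n}|0"].astype(float) for n in names}
        q,f=fit(parts,ms,g,True,ign);print(w,names,np.round(q,3),round(f,3))
    Q[w]=q
for w in Q:
    print(w,[np.round(place(np.array([[0,y,0.]]),Q[w])[0,:2],1).tolist() for y in(91.5,30.5,-30.5,-91.5)])
im=cv2.imread("pics/top0.png");im=cv2.resize(im[60:240,130:420],None,fx=2.7,fy=2.7,interpolation=cv2.INTER_CUBIC)
def dr(parts,q,col):
    for p in parts:
        h=cv2.convexHull(np.float32(proj(place(p,q),"top")))[:,0];h=(h-[130,60]+.5)*2.7
        cv2.polylines(im,[np.int32(h)],True,col,1)
dr(OLD,Q["old_rack"],(0,255,0));dr(NEW,Q["new_rack"],(0,0,255))
for k in P:dr(POT,[*P[k],0],(255,0,255))
cv2.imwrite("pics/ov.png",im)
E
```

```text
green [([494.5, -112.4], np.float64(0.06)), ([487.1, -114.6], np.float64(0.12)), ([495.3, -113.1], np.float64(0.205))]
red [([497.5, -173.0], np.float64(0.215)), ([491.0, -176.9], np.float64(0.145)), ([499.8, -174.8], np.float64(0.375))]
blue [([506.7, -230.3], np.float64(0.071)), ([502.2, -232.2], np.float64(0.103)), ([506.5, -230.7], np.float64(0.19))]
yellow [([518.1, -296.8], np.float64(0.098)), ([514.4, -298.3], np.float64(0.145)), ([518.3, -297.0], np.float64(0.255))]
old_rack ('top',) [ 5.04189e+02 -2.02809e+02  1.31000e-01] 0.209
old_rack ('scene',) [ 5.00924e+02 -2.04554e+02  1.25000e-01] 0.081
old_rack ('top', 'scene') [ 5.03142e+02 -2.03021e+02  1.26000e-01] 0.322
new_rack ('top',) [534.299 190.678  -1.56 ] 0.029
new_rack ('scene',) [530.199 189.159  -1.56 ] 0.062
new_rack ('top', 'scene') [534.131 190.343  -1.558] 0.107
old_rack [[491.7, -112.2], [499.3, -172.8], [507.0, -233.3], [514.6, -293.8]]
new_rack [[625.6, 191.6], [564.6, 190.7], [503.6, 189.9], [442.6, 189.1]]
```

View pics/ov.png

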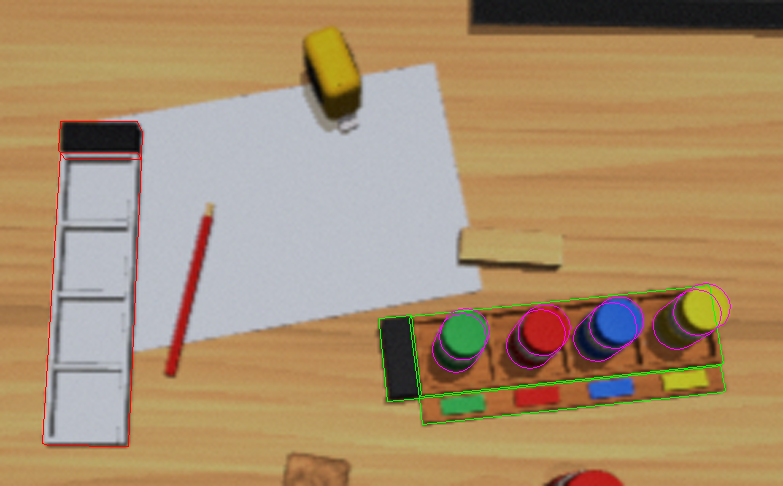

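The fit matches the picture well: rack outlines, pots and bays all agree with the given sizes, and bay 3's red pot has the 38 mm standard diameter. I'll go above the green pot next and check it from the wrist.

```bash
cat > plan.py <<'E'
import sys
from h import *
# plan.py x y z yaw N : constant row
def pose():
    o=bot.get_obs();return np.array(o["tool_pos"]),R.from_euler("xyz",o["tcp_rot"])
def plan(x,y,z,yaw,N):
    p,r=pose();y0=r.as_euler("xyz")[2];dy=(yaw-y0+np.pi)%(2*np.pi)-np.pi
    w=-dy/N;A=sum(np.array([[np.cos(k*w),-np.sin(k*w)],[np.sin(k*w),np.cos(k*w)]]) for k in range(N))
    Rt=R.from_euler("xyz",[np.pi,0,y0]);D=Rt.inv().apply(np.array([x,y,z])-p)
    d=np.linalg.solve(A,D[:2]);T=p.copy();rr=[]
    for k in range(N):
        T=T+R.from_euler("xyz",[np.pi,0,y0+k*dy/N]).apply([*d,D[2]/N]);rr.append(np.hypot(*T[:2]))
    tilt=(r.inv()*Rt).as_rotvec()
    print(N,"rows",np.round([*d,D[2]/N],1).tolist(),"rz",round(w,4),"| q6",round(bot.get_obs()["joint_positions"][5],2),"radius",int(min(rr)),int(max(rr)),"tilt fix",np.round(tilt,4))
if __name__=="__main__":
    a=[float(v) for v in sys.argv[1:]];plan(*a[:4],int(a[4]))
E
python3 plan.py 492 -112.5 200 1.697 12;python3 plan.py 492 -112.5 200 1.697 18
```

```text
12 rows [41.8, 3.5, 2.2] rz -0.108 | q6 -0.15 radius 504 538 tilt fix [0.0001 0.     0.    ]
18 rows [27.8, 2.8, 1.5] rz -0.072 | q6 -0.15 radius 504 538 tilt fix [0.0001 0.     0.    ]
```

```bash
python3 -m jog '[[42,3.5,2,0,0,-0.108],[42,3.5,2,0,0,-0.108],[42,3.5,2,0,0,-0.108],[42,3.5,2,0,0,-0.108],[42,3.5,2,0,0,-0.108],[42,3.5,2,0,0,-0.108],[42,3.5,2,0,0,-0.108],[42,3.5,2,0,0,-0.108],[42,3.5,2,0,0,-0.108],[42,3.5,2,0,0,-0.108],[42,3.5,2,0,0,-0.108],[42,3.5,2,0,0,-0.108]]' && python3 -m jog '[[0,0,0,0,0,0],[0,0,0,0,0,0]]'
cat >> h.py <<'E'
WM=bot.camera_model("wrist")
def wproj(P,p,r):
    T=WM["T_tool_cam"];t_=r.inv().apply(np.asarray(P)-p);c=(t_-T[:3,3])@T[:3,:3]
    rho=np.hypot(c[:,0],c[:,1]);th=np.arctan2(rho,c[:,2]);s=WM["fx"]*th/np.maximum(rho,1e-9)
    return np.c_[c[:,0]*s+WM["cx"],c[:,1]*s+WM["cy"]]
def wpix(px,p,r,z):
    d=np.array([px[0]-WM["cx"],px[1]-WM["cy"]]);rr=np.hypot(*d);th=rr/WM["fx"];u=np.r_[d/max(rr,1e-9)*np.sin(th),np.cos(th)]
    T=WM["T_tool_cam"];v=r.apply(T[:3,:3]@u);c=p+r.apply(T[:3,3]);return c+v*(z-c[2])/v[2]
E
python3 - <<'E'
from h import *
from plan import pose
p,r=pose();print(np.round(p,1),r.as_euler("xyz"))
im=bot.capture("wrist")[...,::-1].copy()
im=cv2.resize(im,(800,600),interpolation=cv2.INTER_CUBIC);f=800/512
def dr(P,c,op=True):cv2.polylines(im,[np.int32((wproj(P,p,r)+.5)*f)],op,c,1)
a=np.linspace(0,2*np.pi,40)
for x,y in((494.5,-113),(498,-174),(506.5,-230.5),(518,-297)):
    dr(np.c_[x+18*np.cos(a),y+18*np.sin(a),a*0+79],(255,0,255))
q=(503.1,-203,.126)
for yy in(91.5,30.5,-30.5,-91.5):
    dr(place(np.array([[-28,yy-28,17],[28,yy-28,17],[28,yy+28,17],[-28,yy+28,17.]]),q),(0,255,0))
    dr(place(np.array([[-51,yy-18,14],[-37,yy-18,14],[-37,yy+18,14],[-51,yy+18,14.]]),q),(255,255,0))
cv2.imwrite("pics/w1.png",im)
E
```

```text
time: 2.4
tool_pos: [494.0, -109.2, 202.6]
tcp_rot: [3.141, 0.0, 1.701]
contact_force: [0.6, 0.1, -0.7]
grip_width: 91.8
finger_force: 0.0
time: 2.6
tool_pos: [493.7, -110.2, 202.9]
tcp_rot: [3.141, 0.001, 1.698]
contact_force: [0.2, -0.0, -0.2]
grip_width: 91.9
finger_force: 0.0
[ 493.7 -110.2  202.9] [3.14138569e+00 5.88428040e-04 1.69821440e+00]
```

View pics/w1.png

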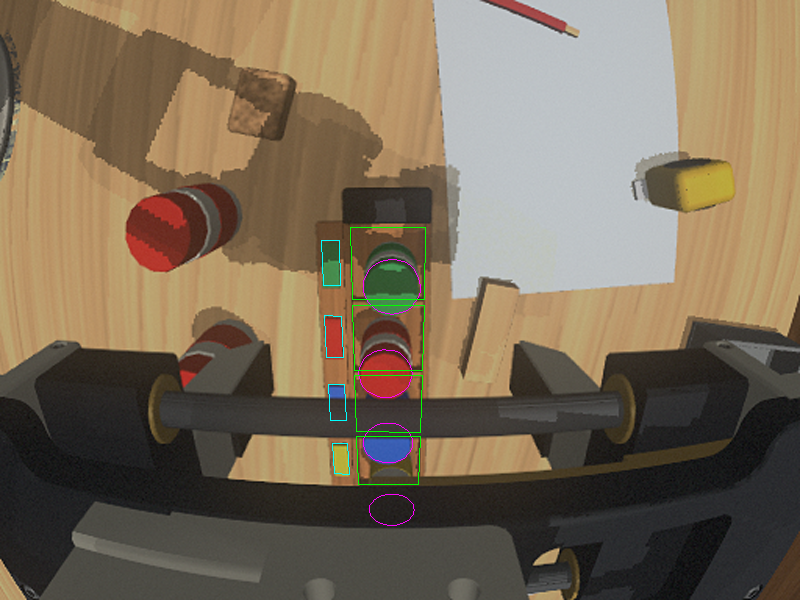

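Overlay from the wrist agrees within about 2 mm: green cap at (391,286) against the predicted (392,284). I'll descend on green.

```bash
python3 plan.py 494.5 -113 28 1.697 1
```

```text
1 rows [-2.0, 0.6, 174.9] rz -0.0005 | q6 -0.5 radius 507 507 tilt fix [0.0003 0.0007 0.    ]
```

```bash
python3 -m jog '[[-2,0.6,20,0,0,0],[0,0,25,0,0,0],[0,0,25,0,0,0],[0,0,25,0,0,0],[0,0,25,0,0,0],[0,0,20,0,0,0],[0,0,15,0,0,0],[0,0,10,0,0,0],[0,0,7,0,0,0],[0,0,3,0,0,0],[0,0,0,0,0,0]]' && python3 -m jog '[[0,0,0,0,0,0],[0,0,0,0,0,0],[0,0,0,0,0,0],[0,0,0,0,0,0],[0,0,0,0,0,0],[0,0,0,0,0,0],[0,0,0,0,0,0],[0,0,0,0,0,0]]' 20
```

```text
time: 3.75
tool_pos: [494.5, -113.1, 27.8]
tcp_rot: [3.141, 0.0, 1.696]
contact_force: [0.1, -0.5, 0.3]
grip_width: 91.6
finger_force: 0.0
time: 4.55
tool_pos: [494.3, -112.7, 27.7]
tcp_rot: [-3.141, 0.0, 1.697]
contact_force: [0.6, 0.3, 1.3]
grip_width: 37.4
finger_force: 30.0
```

Green is held at 37.4 mm. I'll lift it.

```bash
python3 -m jog '[[0,0,-4,0,0,0],[0,0,-10,0,0,0],[0,0,-18,0,0,0],[0,0,-25,0,0,0],[0,0,-25,0,0,0],[0,0,-25,0,0,0],[0,0,-15,0,0,0],[0,0,-8,0,0,0]]'; python3 plan.py 625.6 191.6 157.7 3.155 12
```

```text
time: 5.35
tool_pos: [495.0, -112.9, 159.9]
tcp_rot: [3.139, 0.002, 1.697]
contact_force: [0.6, -0.1, -1.4]
grip_width: 37.5
finger_force: 30.0
12 rows [11.0, 28.1, 0.2] rz -0.1215 | q6 -0.5 radius 530 654 tilt fix [0.0028 0.0016 0.    ]
```

```bash
python3 -m jog '[[11,28,0,0,0,-0.1215],[11,28,0,0,0,-0.1215],[11,28,0,0,0,-0.1215],[11,28,0,0,0,-0.1215],[11,28,0,0,0,-0.1215],[11,28,0,0,0,-0.1215],[11,28,0,0,0,-0.1215],[11,28,0,0,0,-0.1215],[11,28,0,0,0,-0.1215],[11,28,0,0,0,-0.1215],[11,28,0,0,0,-0.1215],[11,28,0,0,0,-0.1215]]' && python3 -m jog '[[0,0,0,0,0,0],[0,0,0,0,0,0]]'
python3 - <<'E'
from h import *
from plan import pose,plan
p,r=pose();print(np.round(p,1),r.as_euler("xyz"))
im=bot.capture("wrist")[...,::-1].copy()
im=cv2.resize(im,(800,600),interpolation=cv2.INTER_CUBIC);f=800/512
def dr(P,c,op=True):cv2.polylines(im,[np.int32((wproj(P,p,r)+.5)*f)],op,c,1)
q=(534.1,190.5,-1.558)
for yy in(91.5,30.5,-30.5,-91.5):
    dr(place(np.array([[-28,yy-28,17],[28,yy-28,17],[28,yy+28,17],[-28,yy+28,17.]]),q),(0,255,0))
dr(place(np.array([[-33,124.5,22],[33,124.5,22],[33,150.5,22],[-33,150.5,22.]]),q),(255,0,255))
cv2.imwrite("pics/w2.png",im)
plan(625.6,191.6,60,3.155,1)
E
```

```text
time: 6.55
tool_pos: [623.2, 192.2, 157.1]
tcp_rot: [-3.141, -0.001, -3.123]
contact_force: [-0.3, 0.2, -1.2]
grip_width: 37.3
finger_force: 30.0
time: 6.75
tool_pos: [623.1, 191.4, 157.3]
tcp_rot: [-3.141, -0.001, -3.128]
contact_force: [-0.4, -0.0, -1.2]
grip_width: 37.3
finger_force: 30.0
[623.1 191.4 157.3] [-3.14098920e+00 -9.07492685e-04 -3.12805719e+00]
1 rows [-2.2, 1.0, 97.4] rz -0.0012 | q6 -1.4 radius 654 654 tilt fix [-0.0007 -0.0006  0.    ]
```

View pics/w2.png

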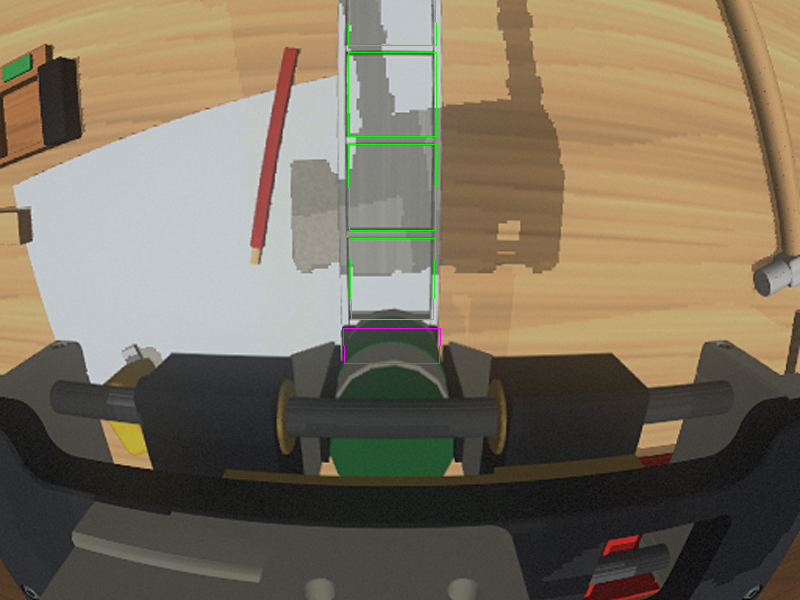

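The rack overlay matches the bays in the wrist picture (bay 1 at about (391,280)). I'll lower and watch the force.

```bash
python3 -m jog '[[-2,1,20,0,0,0],[0,0,25,0,0,0],[0,0,25,0,0,0],[0,0,20,0,0,0],[0,0,13,0,0,0],[0,0,9,0,0,0],[0,0,7,0,0,0],[0,0,4,0,0,0],[0,0,3,0,0,0],[0,0,1.5,0,0,0],[0,0,1,0,0,0],[0,0,0,0,0,0]]'
```

```text
time: 8.0
tool_pos: [625.6, 192.1, 29.4]
tcp_rot: [-3.142, 0.0, -3.128]
contact_force: [0.5, 0.3, -0.6]
grip_width: 37.4
finger_force: 30.0
```

```bash
python3 -m jog '[[0,0,0.5,0,0,0],[0,0,0.5,0,0,0],[0,0,0.5,0,0,0],[0,0,0,0,0,0]]'
```

```text
time: 8.4
tool_pos: [625.6, 192.0, 27.8]
tcp_rot: [-3.142, 0.0, -3.128]
contact_force: [0.0, 0.4, -0.4]
grip_width: 37.4
finger_force: 30.0
```

```bash
python3 -m jog '[[0,0,0.5,0,0,0],[0,0,0,0,0,0]]' && python3 -m jog '[[0,0,0,0,0,0],[0,0,0,0,0,0],[0,0,0,0,0,0],[0,0,0,0,0,0],[0,0,0,0,0,0],[0,0,0,0,0,0]]' 100 && python3 -m jog '[[0,0,-5,0,0,0],[0,0,-15,0,0,0],[0,0,-25,0,0,0],[0,0,-30,0,0,0],[0,0,-30,0,0,0],[0,0,-25,0,0,0],[0,0,-10,0,0,0]]'; python3 plan.py 498.5 -174 165 1.697 12
```

```text
time: 8.6
tool_pos: [625.7, 192.0, 27.8]
tcp_rot: [-3.142, 0.0, -3.128]
contact_force: [-1.2, -0.2, 4.3]
grip_width: 37.4
finger_force: 30.0
time: 9.2
tool_pos: [625.5, 192.0, 27.1]
tcp_rot: [-3.141, -0.0, -3.128]
contact_force: [0.1, -0.3, -0.3]
grip_width: 80.8
finger_force: 0.0
time: 9.9
tool_pos: [626.9, 192.3, 171.7]
tcp_rot: [3.141, 0.006, -3.128]
contact_force: [0.7, 0.5, 0.0]
grip_width: 91.5
finger_force: 0.0
12 rows [-11.1, -33.6, 0.6] rz 0.1215 | q6 -1.4 radius 527 657 tilt fix [0.001  0.0064 0.    ]
```

```bash
python3 -m jog '[[-11,-33.6,0,0,0,0.1215],[-11,-33.6,0,0,0,0.1215],[-11,-33.6,0,0,0,0.1215],[-11,-33.6,0,0,0,0.1215],[-11,-33.6,0,0,0,0.1215],[-11,-33.6,0,0,0,0.1215],[-11,-33.6,0,0,0,0.1215],[-11,-33.6,0,0,0,0.1215],[-11,-33.6,0,0,0,0.1215],[-11,-33.6,0,0,0,0.1215],[-11,-33.6,0,0,0,0.1215],[-11,-33.6,0,0,0,0.1215]]' && python3 -m jog '[[0,0,0,0,0,0],[0,0,0,0,0,0]]'
python3 - <<'E'
from h import *
from plan import pose,plan
p,r=pose()
im=bot.capture("wrist")[...,::-1].copy()
im=cv2.resize(im,(800,600),interpolation=cv2.INTER_CUBIC);f=800/512
def dr(P,c,op=True):cv2.polylines(im,[np.int32((wproj(P,p,r)+.5)*f)],op,c,1)
a=np.linspace(0,2*np.pi,40)
for x,y in((498,-174),(506.5,-230.5)):
    for z,rr in((79,18),(57,19)):dr(np.c_[x+rr*np.cos(a),y+rr*np.sin(a),a*0+z],(255,255,0))
cv2.imwrite("pics/w3.png",im)
plan(498,-174,28,1.697,1)
E
```

```text
time: 11.1
tool_pos: [495.4, -174.9, 167.1]
tcp_rot: [-3.141, 0.0, 1.691]
contact_force: [1.1, -0.2, 0.6]
grip_width: 91.8
finger_force: 0.0
time: 11.3
tool_pos: [496.6, -174.1, 167.5]
tcp_rot: [3.141, 0.0, 1.697]
contact_force: [-0.1, 0.1, -0.3]
grip_width: 92.0
finger_force: 0.0
1 rows [-0.4, 0.7, 139.5] rz 0.0008 | q6 -0.61 radius 527 527 tilt fix [0.0009 0.0002 0.    ]
```

View pics/w3.png

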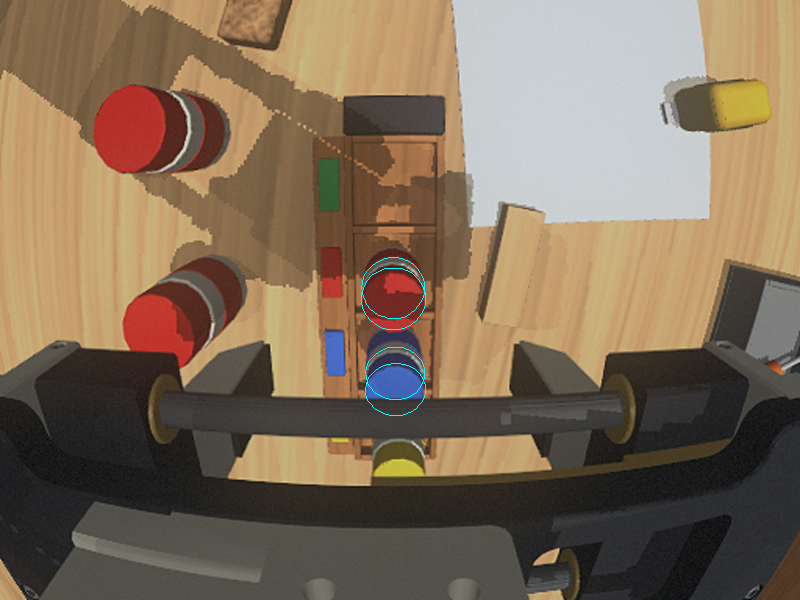

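Candidates for pot_red are (393,295) in the rack and the pots on the bench at (130,128) and (165,325). The rack pot's cap fits the 36 mm circle, while the two bench pots are clearly larger and are look-alikes. I'll grasp the rack one.

```bash
python3 -m jog '[[-0.4,0.7,20,0,0,0],[0,0,25,0,0,0],[0,0,25,0,0,0],[0,0,25,0,0,0],[0,0,20,0,0,0],[0,0,12,0,0,0],[0,0,8,0,0,0],[0,0,4,0,0,0],[0,0,0.5,0,0,0],[0,0,0,0,0,0]]' && python3 -m jog '[[0,0,0,0,0,0],[0,0,0,0,0,0],[0,0,0,0,0,0],[0,0,0,0,0,0],[0,0,0,0,0,0],[0,0,0,0,0,0],[0,0,0,0,0,0],[0,0,0,0,0,0]]' 20 && python3 -m jog '[[0,0,-4,0,0,0],[0,0,-10,0,0,0],[0,0,-18,0,0,0],[0,0,-25,0,0,0],[0,0,-25,0,0,0],[0,0,-25,0,0,0],[0,0,-15,0,0,0],[0,0,-8,0,0,0],[0,0,0,0,0,0]]'; python3 plan.py 564.6 190.7 158 3.155 14
```

```text
time: 12.35
tool_pos: [497.9, -174.4, 28.3]
tcp_rot: [3.141, 0.001, 1.697]
contact_force: [0.2, -0.1, 0.2]
grip_width: 91.7
finger_force: 0.0
time: 13.15
tool_pos: [497.4, -174.2, 27.7]
tcp_rot: [-3.142, 0.0, 1.697]
contact_force: [0.2, -0.3, 0.2]
grip_width: 37.6
finger_force: 30.0
time: 14.05
tool_pos: [497.9, -174.4, 159.0]
tcp_rot: [3.14, 0.001, 1.697]
contact_force: [-0.4, -0.3, -1.3]
grip_width: 37.5
finger_force: 30.0
14 rows [16.1, 24.1, 0.1] rz -0.1042 | q6 -0.61 radius 542 608 tilt fix [0.002  0.0014 0.    ]
```

```bash
python3 -m jog '[[16,24,0,0,0,-0.104],[16,24,0,0,0,-0.104],[16,24,0,0,0,-0.104],[16,24,0,0,0,-0.104],[16,24,0,0,0,-0.104],[16,24,0,0,0,-0.104],[16,24,0,0,0,-0.104],[16,24,0,0,0,-0.104],[16,24,0,0,0,-0.104],[16,24,0,0,0,-0.104],[16,24,0,0,0,-0.104],[16,24,0,0,0,-0.104]]' && python3 -m jog '[[16,24,0,0,0,-0.104],[16,24,0,0,0,-0.104],[0,0,0,0,0,0],[0,0,0,0,0,0]]'; python3 plan.py 564.6 190.7 28 3.155 1
```

```text
time: 15.25
tool_pos: [587.8, 138.2, 156.2]
tcp_rot: [-3.141, -0.002, 2.949]
contact_force: [-0.3, 0.3, -0.9]
grip_width: 36.9
finger_force: 30.0
time: 15.65
tool_pos: [563.3, 189.3, 156.8]
tcp_rot: [-3.141, -0.001, -3.13]
contact_force: [0.3, -0.8, -1.0]
grip_width: 37.3
finger_force: 30.0
1 rows [-1.3, 1.4, 128.8] rz -0.002 | q6 -1.39 radius 595 595 tilt fix [-0.0008 -0.0014  0.    ]
```

```bash
python3 -m jog '[[-1.3,1.4,20,0,0,0],[0,0,25,0,0,0],[0,0,25,0,0,0],[0,0,20,0,0,0],[0,0,13,0,0,0],[0,0,10,0,0,0],[0,0,7,0,0,0],[0,0,4,0,0,0],[0,0,2.5,0,0,0],[0,0,1,0,0,0],[0,0,0.5,0,0,0],[0,0,0.5,0,0,0]]' && python3 -m jog '[[0,0,0.3,0,0,0],[0,0,0.3,0,0,0],[0,0,0,0,0,0]]'
```

```text
time: 16.85
tool_pos: [565.4, 190.6, 29.6]
tcp_rot: [3.142, 0.001, -3.13]
contact_force: [-0.3, -0.4, -0.0]
grip_width: 37.4
finger_force: 30.0
time: 17.15
tool_pos: [565.1, 190.5, 28.7]
tcp_rot: [-3.142, 0.0, -3.13]
contact_force: [0.5, -0.4, -1.5]
grip_width: 37.4
finger_force: 30.0
```

```bash
python3 -m jog '[[0,0,0.5,0,0,0],[0,0,0.4,0,0,0],[0,0,0.3,0,0,0],[0,0,0,0,0,0]]' && python3 -m jog '[[0,0,0,0,0,0],[0,0,0,0,0,0],[0,0,0,0,0,0],[0,0,0,0,0,0],[0,0,0,0,0,0],[0,0,0,0,0,0]]' 100 && python3 -m jog '[[0,0,-5,0,0,0],[0,0,-15,0,0,0],[0,0,-25,0,0,0],[0,0,-30,0,0,0],[0,0,-30,0,0,0],[0,0,-25,0,0,0],[0,0,-10,0,0,0]]'; python3 plan.py 506.5 -230.5 168 1.697 14
```

```text
time: 17.55
tool_pos: [565.1, 190.5, 27.7]
tcp_rot: [-3.142, 0.0, -3.13]
contact_force: [-1.3, 0.1, 3.1]
grip_width: 37.4
finger_force: 30.0
time: 18.15
tool_pos: [565.1, 190.5, 27.3]
tcp_rot: [-3.141, -0.0, -3.13]
contact_force: [0.4, 1.0, -0.2]
grip_width: 80.5
finger_force: 0.0
time: 18.85
tool_pos: [566.3, 190.8, 170.6]
tcp_rot: [3.141, 0.005, -3.13]
contact_force: [0.1, 0.2, -0.5]
grip_width: 91.8
finger_force: 0.0
14 rows [-16.6, -28.8, 0.2] rz 0.104 | q6 -1.39 radius 556 620 tilt fix [0.0008 0.0049 0.    ]
```

```bash
python3 -m jog '[[-16.6,-28.8,0,0,0,0.104],[-16.6,-28.8,0,0,0,0.104],[-16.6,-28.8,0,0,0,0.104],[-16.6,-28.8,0,0,0,0.104],[-16.6,-28.8,0,0,0,0.104],[-16.6,-28.8,0,0,0,0.104],[-16.6,-28.8,0,0,0,0.104],[-16.6,-28.8,0,0,0,0.104],[-16.6,-28.8,0,0,0,0.104],[-16.6,-28.8,0,0,0,0.104],[-16.6,-28.8,0,0,0,0.104],[-16.6,-28.8,0,0,0,0.104]]' && python3 -m jog '[[-16.6,-28.8,0,0,0,0.104],[-16.6,-28.8,0,0,0,0.104],[0,0,0,0,0,0],[0,0,0,0,0,0]]'
python3 - <<'E'
from h import *
from plan import pose,plan
p,r=pose()
im=bot.capture("wrist")[...,::-1].copy()
im=cv2.resize(im,(800,600),interpolation=cv2.INTER_CUBIC);f=800/512
def dr(P,c,op=True):cv2.polylines(im,[np.int32((wproj(P,p,r)+.5)*f)],op,c,1)
a=np.linspace(0,2*np.pi,40)
for x,y in((518,-297),(506.5,-230.5)):
    for z,rr in((79,18),(57,19)):dr(np.c_[x+rr*np.cos(a),y+rr*np.sin(a),a*0+z],(255,255,255))
cv2.imwrite("pics/w4.png",im)
plan(506.5,-230.5,28,1.697,1)
E
```

```text
time: 20.05
tool_pos: [550.0, -184.1, 166.5]
tcp_rot: [-3.141, -0.001, 1.9]
contact_force: [-0.3, 0.2, 0.3]
grip_width: 91.8
finger_force: 0.0
time: 20.45
tool_pos: [504.6, -231.0, 167.1]
tcp_rot: [-3.141, -0.001, 1.696]
contact_force: [0.9, 0.6, -0.7]
grip_width: 91.7
finger_force: 0.0
1 rows [-0.2, 1.3, 139.1] rz 0.0007 | q6 -0.69 radius 556 556 tilt fix [ 0.     -0.0004 -0.    ]
```

View pics/w4.png

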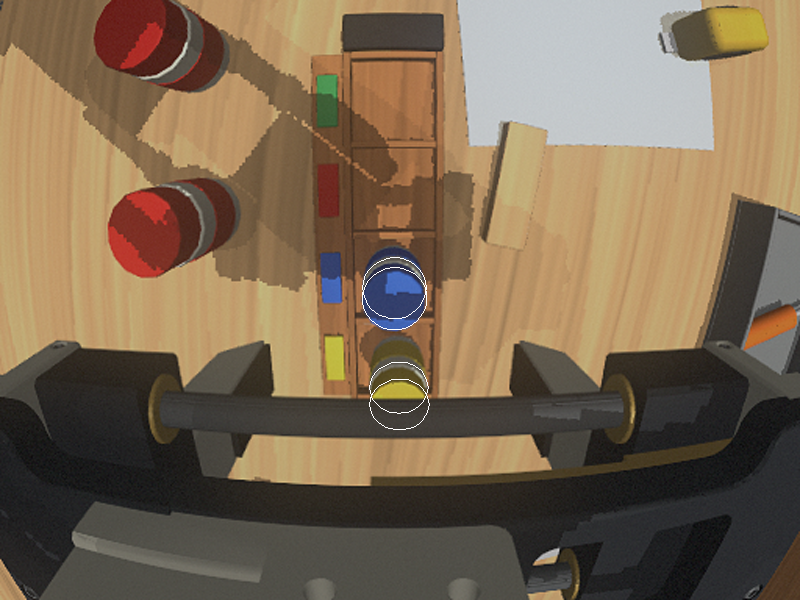

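The blue cap at (395,298) sits on its predicted circle. I'll grasp it.

```bash
python3 -m jog '[[-0.2,1.3,20,0,0,0],[0,0,25,0,0,0],[0,0,25,0,0,0],[0,0,25,0,0,0],[0,0,20,0,0,0],[0,0,12,0,0,0],[0,0,8,0,0,0],[0,0,4,0,0,0],[0,0,0.2,0,0,0],[0,0,0,0,0,0]]' && python3 -m jog '[[0,0,0,0,0,0],[0,0,0,0,0,0],[0,0,0,0,0,0],[0,0,0,0,0,0],[0,0,0,0,0,0],[0,0,0,0,0,0],[0,0,0,0,0,0],[0,0,0,0,0,0]]' 20 && python3 -m jog '[[0,0,-4,0,0,0],[0,0,-10,0,0,0],[0,0,-18,0,0,0],[0,0,-25,0,0,0],[0,0,-25,0,0,0],[0,0,-25,0,0,0],[0,0,-15,0,0,0],[0,0,-8,0,0,0],[0,0,0,0,0,0]]'; python3 plan.py 503.6 189.9 158 3.155 15
```

```text
time: 21.5
tool_pos: [506.7, -231.0, 28.9]
tcp_rot: [3.141, 0.001, 1.697]
contact_force: [-0.0, -0.3, 0.6]
grip_width: 92.2
finger_force: 0.0
time: 22.3
tool_pos: [506.2, -230.8, 28.2]
tcp_rot: [-3.142, 0.0, 1.697]
contact_force: [-1.0, -0.6, -0.0]
grip_width: 37.6
finger_force: 30.0
time: 23.2
tool_pos: [506.7, -231.1, 159.6]
tcp_rot: [3.14, 0.002, 1.697]
contact_force: [0.3, -0.3, -0.4]
grip_width: 37.3
finger_force: 30.0
15 rows [21.4, 22.0, 0.1] rz -0.0972 | q6 -0.69 radius 538 586 tilt fix [0.0019 0.0017 0.    ]
```

```bash
python3 -m jog '[[21.4,22,0,0,0,-0.0972],[21.4,22,0,0,0,-0.0972],[21.4,22,0,0,0,-0.0972],[21.4,22,0,0,0,-0.0972],[21.4,22,0,0,0,-0.0972],[21.4,22,0,0,0,-0.0972],[21.4,22,0,0,0,-0.0972],[21.4,22,0,0,0,-0.0972],[21.4,22,0,0,0,-0.0972],[21.4,22,0,0,0,-0.0972],[21.4,22,0,0,0,-0.0972],[21.4,22,0,0,0,-0.0972]]' && python3 -m jog '[[21.4,22,0,0,0,-0.0972],[21.4,22,0,0,0,-0.0972],[21.4,22,0,0,0,-0.0972],[0,0,0,0,0,0],[0,0,0,0,0,0]]'; python3 plan.py 503.6 189.9 28.3 3.155 1
```

```text
time: 24.4
tool_pos: [553.4, 115.0, 156.9]
tcp_rot: [-3.141, -0.002, 2.867]
contact_force: [0.4, 0.6, -0.1]
grip_width: 37.3
finger_force: 30.0
time: 24.9
tool_pos: [502.7, 190.3, 157.5]
tcp_rot: [-3.141, -0.001, -3.128]
contact_force: [1.1, 0.3, -0.5]
grip_width: 37.0
finger_force: 30.0
1 rows [-0.9, -0.4, 129.2] rz 0.0003 | q6 -1.36 radius 538 538 tilt fix [-0.0006 -0.0012  0.    ]
```

```bash
python3 -m jog '[[-0.9,-0.4,20,0,0,0],[0,0,25,0,0,0],[0,0,25,0,0,0],[0,0,20,0,0,0],[0,0,13,0,0,0],[0,0,10,0,0,0],[0,0,7,0,0,0],[0,0,4,0,0,0],[0,0,2.5,0,0,0],[0,0,1,0,0,0],[0,0,0.5,0,0,0],[0,0,0.5,0,0,0]]' && python3 -m jog '[[0,0,0.3,0,0,0],[0,0,0,0,0,0],[0,0,0,0,0,0]]'
```

```text
time: 26.1
tool_pos: [504.4, 189.7, 30.1]
tcp_rot: [3.142, 0.001, -3.128]
contact_force: [-0.1, 0.0, -0.5]
grip_width: 37.5
finger_force: 30.0
time: 26.4
tool_pos: [504.2, 189.6, 29.5]
tcp_rot: [-3.142, 0.0, -3.128]
contact_force: [0.1, -0.5, -0.7]
grip_width: 37.8
finger_force: 30.0
```

```bash
python3 -m jog '[[0,0,0.5,0,0,0],[0,0,0.5,0,0,0],[0,0,0.4,0,0,0],[0,0,0,0,0,0]]' && python3 -m jog '[[0,0,0.3,0,0,0],[0,0,0,0,0,0]]'
```

```text
time: 26.8
tool_pos: [504.1, 189.6, 28.2]
tcp_rot: [-3.142, 0.0, -3.128]
contact_force: [-1.4, 0.4, 1.7]
grip_width: 37.8
finger_force: 30.0
time: 27.0
tool_pos: [504.2, 189.6, 28.2]
tcp_rot: [-3.142, 0.0, -3.128]
contact_force: [-1.5, -0.7, 4.7]
grip_width: 37.1
finger_force: 30.0
```

```bash
python3 -m jog '[[0,0,0,0,0,0],[0,0,0,0,0,0],[0,0,0,0,0,0],[0,0,0,0,0,0],[0,0,0,0,0,0],[0,0,0,0,0,0]]' 100 && python3 -m jog '[[0,0,-5,0,0,0],[0,0,-15,0,0,0],[0,0,-25,0,0,0],[0,0,-30,0,0,0],[0,0,-30,0,0,0],[0,0,-25,0,0,0],[0,0,-10,0,0,0]]'; python3 plan.py 518 -297 168 1.697 15
```

```text
time: 27.6
tool_pos: [504.1, 189.6, 27.6]
tcp_rot: [-3.141, -0.0, -3.128]
contact_force: [-0.0, -1.3, -0.1]
grip_width: 80.8
finger_force: 0.0
time: 28.3
tool_pos: [505.2, 189.9, 170.6]
tcp_rot: [3.141, 0.005, -3.128]
contact_force: [0.3, 0.2, -0.8]
grip_width: 91.9
finger_force: 0.0
15 rows [-22.7, -27.3, 0.2] rz 0.0972 | q6 -1.37 radius 552 612 tilt fix [0.0009 0.0046 0.    ]
```

```bash
python3 -m jog '[[-22.7,-27.3,0,0,0,0.0972],[-22.7,-27.3,0,0,0,0.0972],[-22.7,-27.3,0,0,0,0.0972],[-22.7,-27.3,0,0,0,0.0972],[-22.7,-27.3,0,0,0,0.0972],[-22.7,-27.3,0,0,0,0.0972],[-22.7,-27.3,0,0,0,0.0972],[-22.7,-27.3,0,0,0,0.0972],[-22.7,-27.3,0,0,0,0.0972],[-22.7,-27.3,0,0,0,0.0972],[-22.7,-27.3,0,0,0,0.0972],[-22.7,-27.3,0,0,0,0.0972]]' && python3 -m jog '[[-22.7,-27.3,0,0,0,0.0972],[-22.7,-27.3,0,0,0,0.0972],[-22.7,-27.3,0,0,0,0.0972],[0,0,0,0,0,0],[0,0,0,0,0,0]]'
python3 - <<'E'
from h import *
from plan import pose,plan
p,r=pose()
im=bot.capture("wrist")[...,::-1].copy()
im=cv2.resize(im,(800,600),interpolation=cv2.INTER_CUBIC);f=800/512
def dr(P,c,op=True):cv2.polylines(im,[np.int32((wproj(P,p,r)+.5)*f)],op,c,1)
a=np.linspace(0,2*np.pi,40)
for x,y in((518,-297),):
    for z,rr in((79,18),(57,19)):dr(np.c_[x+rr*np.cos(a),y+rr*np.sin(a),a*0+z],(255,255,255))
cv2.imwrite("pics/w5.png",im[100:500,150:650])
plan(518,-297,28,1.697,1)
E
```

```text
time: 29.5
tool_pos: [572.4, -208.2, 166.7]
tcp_rot: [-3.141, -0.001, 1.984]
contact_force: [-0.0, -0.1, 1.2]
grip_width: 92.1
finger_force: 0.0
time: 30.0
tool_pos: [516.4, -297.3, 167.1]
tcp_rot: [-3.141, -0.001, 1.696]
contact_force: [0.1, 0.5, -0.5]
grip_width: 91.7
finger_force: 0.0
1 rows [-0.5, 1.0, 139.2] rz 0.0003 | q6 -0.78 radius 597 597 tilt fix [-0.0003 -0.0009  0.    ]
```

View pics/w5.png

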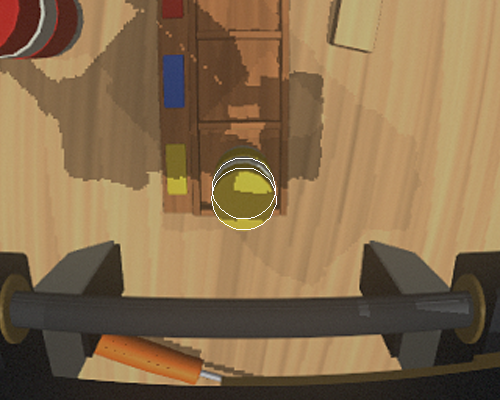

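The yellow cap at (244,198) in the crop sits on its circle. The screwdriver at (150,360) lies flat, well below the fingers' path. I'll grasp yellow.

```bash
python3 -m jog '[[-0.5,1,20,0,0,0],[0,0,25,0,0,0],[0,0,25,0,0,0],[0,0,25,0,0,0],[0,0,20,0,0,0],[0,0,12,0,0,0],[0,0,8,0,0,0],[0,0,4,0,0,0],[0,0,0.2,0,0,0],[0,0,0,0,0,0]]' && python3 -m jog '[[0,0,0,0,0,0],[0,0,0,0,0,0],[0,0,0,0,0,0],[0,0,0,0,0,0],[0,0,0,0,0,0],[0,0,0,0,0,0],[0,0,0,0,0,0],[0,0,0,0,0,0]]' 20 && python3 -m jog '[[0,0,-4,0,0,0],[0,0,-10,0,0,0],[0,0,-18,0,0,0],[0,0,-25,0,0,0],[0,0,-25,0,0,0],[0,0,-25,0,0,0],[0,0,-15,0,0,0],[0,0,-8,0,0,0],[0,0,0,0,0,0]]'; python3 plan.py 442.6 189.1 158 3.155 17
```

```text
time: 31.05
tool_pos: [518.5, -297.7, 29.3]
tcp_rot: [3.141, 0.001, 1.697]
contact_force: [0.2, -0.8, -0.2]
grip_width: 92.1
finger_force: 0.0
time: 31.85
tool_pos: [517.9, -297.4, 28.5]
tcp_rot: [-3.141, -0.0, 1.697]
contact_force: [-1.3, -0.6, 0.8]
grip_width: 37.5
finger_force: 30.0
time: 32.75
tool_pos: [518.5, -297.7, 160.0]
tcp_rot: [3.14, 0.002, 1.697]
contact_force: [0.4, -0.4, -0.8]
grip_width: 37.3
finger_force: 30.0
17 rows [25.1, 19.4, 0.1] rz -0.0858 | q6 -0.78 radius 481 599 tilt fix [0.0018 0.0019 0.    ]
```

```bash
python3 -m jog '[[25.1,19.4,0,0,0,-0.0858],[25.1,19.4,0,0,0,-0.0858],[25.1,19.4,0,0,0,-0.0858],[25.1,19.4,0,0,0,-0.0858],[25.1,19.4,0,0,0,-0.0858],[25.1,19.4,0,0,0,-0.0858],[25.1,19.4,0,0,0,-0.0858],[25.1,19.4,0,0,0,-0.0858],[25.1,19.4,0,0,0,-0.0858],[25.1,19.4,0,0,0,-0.0858],[25.1,19.4,0,0,0,-0.0858],[25.1,19.4,0,0,0,-0.0858]]' && python3 -m jog '[[25.1,19.4,0,0,0,-0.0858],[25.1,19.4,0,0,0,-0.0858],[25.1,19.4,0,0,0,-0.0858],[25.1,19.4,0,0,0,-0.0858],[25.1,19.4,0,0,0,-0.0858],[0,0,0,0,0,0],[0,0,0,0,0,0]]'; python3 plan.py 442.6 189.1 28.5 3.155 1
```

```text
time: 33.95
tool_pos: [538.9, 67.4, 157.3]
tcp_rot: [-3.141, -0.002, 2.73]
contact_force: [0.7, 0.3, -0.5]
grip_width: 37.1
finger_force: 30.0
time: 34.65
tool_pos: [441.8, 189.8, 158.0]
tcp_rot: [-3.141, -0.001, -3.127]
contact_force: [0.3, 0.0, -1.4]
grip_width: 37.4
finger_force: 30.0
1 rows [-0.8, -0.7, 129.5] rz 0.001 | q6 -1.34 radius 481 481 tilt fix [-0.0005 -0.0008  0.    ]
```

```bash
python3 -m jog '[[-0.8,-0.7,20,0,0,0],[0,0,25,0,0,0],[0,0,25,0,0,0],[0,0,20,0,0,0],[0,0,13,0,0,0],[0,0,10,0,0,0],[0,0,7,0,0,0],[0,0,4,0,0,0],[0,0,2.5,0,0,0],[0,0,1,0,0,0],[0,0,0.5,0,0,0],[0,0,0.5,0,0,0]]' && python3 -m jog '[[0,0,0.5,0,0,0],[0,0,0.3,0,0,0],[0,0,0.3,0,0,0],[0,0,0,0,0,0]]'
```

```text
time: 35.85
tool_pos: [443.3, 189.0, 30.3]
tcp_rot: [3.142, 0.001, -3.128]
contact_force: [0.2, 1.1, -1.2]
grip_width: 37.8
finger_force: 30.0
time: 36.25
tool_pos: [443.0, 188.9, 28.9]
tcp_rot: [-3.141, -0.0, -3.128]
contact_force: [-0.5, 0.1, -1.2]
grip_width: 37.1
finger_force: 30.0
```

```bash
python3 -m jog '[[0,0,0.4,0,0,0],[0,0,0.3,0,0,0],[0,0,0.2,0,0,0],[0,0,0,0,0,0]]'
```

```text
time: 36.65
tool_pos: [443.2, 188.9, 28.5]
tcp_rot: [-3.142, 0.0, -3.128]
contact_force: [-2.1, -1.1, 5.5]
grip_width: 37.5
finger_force: 30.0
```

Floor contact felt at 5.5 N. I'll release, retreat upward and move back clear.

```bash
python3 -m jog '[[0,0,0,0,0,0],[0,0,0,0,0,0],[0,0,0,0,0,0],[0,0,0,0,0,0],[0,0,0,0,0,0],[0,0,0,0,0,0]]' 100 && python3 -m jog '[[0,0,-5,0,0,0],[0,0,-15,0,0,0],[0,0,-25,0,0,0],[0,0,-30,0,0,0],[0,0,-30,0,0,0],[0,0,-30,0,0,0],[0,0,-15,0,0,0],[0,-40,0,0,0,0],[0,-40,0,0,0,0],[0,-40,0,0,0,0],[0,-40,0,0,0,0],[0,0,0,0,0,0]]'
python3 - <<'E'
from h import *
a=bot.capture("top")[60:240,130:420,::-1];b=bot.capture("scene")[160:260,100:390,::-1]
cv2.imwrite("pics/end.png",cv2.resize(np.vstack([a,b]),None,fx=2,fy=2,interpolation=cv2.INTER_CUBIC))
E
```

```text
time: 37.25
tool_pos: [443.1, 188.9, 27.9]
tcp_rot: [-3.142, -0.0, -3.128]
contact_force: [0.2, -0.3, 0.7]
grip_width: 80.9
finger_force: 0.0
time: 38.45
tool_pos: [445.4, 25.3, 178.4]
tcp_rot: [-3.14, 0.001, -3.132]
contact_force: [-0.4, 1.1, -0.5]
grip_width: 91.8
finger_force: 0.0
```

View pics/end.png

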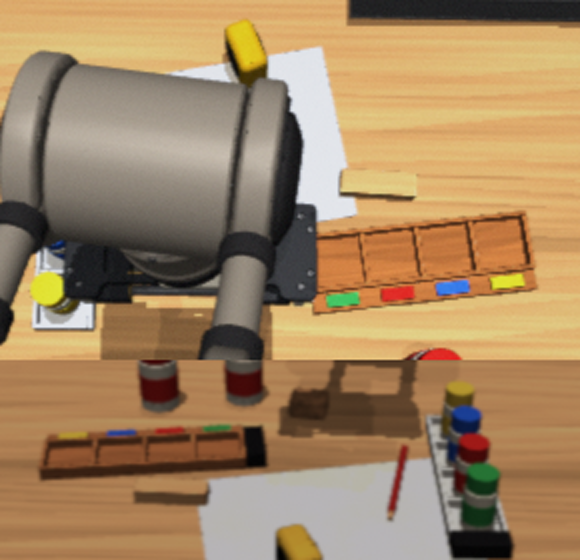

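The lower view shows green at (480,495) next to the black block, then red, blue and yellow. All four are upright in their bays and the robot is clear.

```bash
python3 -c "
from plant import bot
print(bot.close_job())"
```

```text
the job is handed in; nothing more can be done
None
```

The job is handed in: all four pots stand upright in the aluminium rack in the old order from the black end (green, red, blue, yellow), after about 38 s on the robot's clock.

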